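# Stack two hardness-test sets on their stands

### The arm

A 7-joint arm with a two-finger parallel gripper is mounted at the origin on a cart in front of the work surface, level with it; the furniture and walls round the work are solid. World frame = base frame: x ahead of the robot, y to its left, z up, the work surface at z = 0. Lengths are in m, angles in rad, forces in N, time in s.
With the tool pointing down it reaches from about 0.4 to 0.85 m from the base axis. Payload 10.4 kg.
Tool frame: the origin (TCP) lies midway between the tips of the shut fingers; the grasp point (between the pads) lies hold_point_z behind it (hold_point_z is the distance from the TCP to the grasp point, in m); z points along the fingers, y is the line along which they close (so a half turn about z gives the same grasp; the last joint's range is limited). The gripper opens to 87 mm and grips with 3 to 60 N. Pads are 19 mm wide; open, the fingers measure 117 mm over their backs; the gripper's body (75 mm by 190 mm) begins 51 mm behind the grasp point.
Start: joints at [-1.293, 0.332, -0.065, 1.46, 0.022, 1.35, -0.088], TCP at [0.185, 0.597, 0.223] pointing down, gripper open.
Joint ranges: [-2.6, 2.6], [-0.5, 2.12], [-1.47, 1.34], [0.16, 2.42], [-1.27, 4.41], [0.06, 2.06], [-2.6, 2.6]. Speed limits (rad/s): [2.22, 2.22, 2.79, 2.79, 3.14, 3.14, 3.14].

### API

Orientations are given as a unit quaternion [x, y, z, w].
In Python, from bench import * gives the robot as it stands. The module is installed in compiled form; this text tells all that it offers.
- The arm moves only by the tool drive_tool, never from a script. Its argument "increments" is a list of rows, each a list of 6 numbers: the shift along the tool's x, y, z scaled (see below), then the turn, a rotation vector about the tool's x, y, z scaled (see below). In form: [[dx, dy, dz, rx, ry, rz], ...]. A call has exactly 5 rows; each row is the pose to reach, as a shift and turn from the pose commanded when the call began, along the tool's axes at that moment; what a row does not reach only later rows make up. The controller multiplies each number of a shift by 300 mm and each number of a turn by pi/4 rad. A row lasts 1/12 s, in which the tool goes at most 41.7 mm and 7.16 degrees, less where a joint would pass 70% of its speed; a pose out of reach is approached as far as the arm can. A call with a number of a shift or a turn outside -1 to 1 is refused whole. A call with a gripper value outside its range is refused whole. "claw" is the closure, from 0 (fully open) to 1 (shut), set as the call begins (left out, the last holds). The fingers move at their own pace and stop on an object; "force" is the grip in N (left out, the last holds). Time passes only in rows, so rows that repeat a pose let the fingers close, or fill a call up. It gives the time, the measured TCP pose, the force, the opening and the grip force at its end, in the units of the state.
- read_state(): the state, without advancing time (a new reading comes with each control period).
- camera(name): name is "scene" or "top"; returns the picture (384x512x3 uint8, blue, green, red); there is no depth.
- get_calibration(name): a dict with "K" (3x3 intrinsics, pixels), "k1" (the pictures are not rectified: a ray, as slopes to the right and down, at radius r is drawn at 1 + k1 r^2 times it, then the intrinsics apply), "position" and "rotation" of the camera in the world. Camera axes: x right, y down, z forward; pixel columns grow to the right and rows downward; lengths in m; the calibration is good to about 2 mm. A picture is of the moment at which its call begins. get_calibration takes no time and is no camera call.
- close_job(): hands the job in; it is judged then, once.
The state is a dict: "time": time; "joint_positions": joint angles; "joint_vel": joint speeds; "joint_torque": joint torques, N m; "ee_pos": TCP position; "eef_rot": TCP orientation; "ft_force": force on the tool from outside, world axes, zero at the start; "torque": the same for the moment, N m; "width": finger opening in m; "grip_force": force on a finger pad.
Only numpy, scipy, OpenCV 4.12 (cv2) and the standard library are available. Lean on these libraries where they do the work, as an engineer would, in place of code of your own. Each camera call takes 0.05 s, during which the arm holds its last target. There are 200 camera calls.

### The job

Make up the two hardness-test sets on the round stands. On the blue stand stack the bare steel reference block, then the red specimen, then the small green specimen on top; on the yellow stand put the wide black specimen with the ochre specimen on top; each lies flat, face up, well centred on what is below it. Leave the dark blue specimen, the vee anvil and the memory stick where they are, and let go of everything at the end.

Things in the scene. Friction and masses are not known exactly. Their poses are not given: they have to be found in the camera images.
- stand_blue: the round stand painted blue, fixed to the bench: flange 72 mm across and 5 mm high with three small screws, on it a column 58 mm across whose flat top (with a small flush steel screw in the middle) is 14 mm above the bench. Origin: centre of its underside, on the bench top; z axis up.
- stand_yellow: the round stand painted yellow, otherwise just like the blue one (flange 72 mm across and 5 mm high, column 58 mm across, flat top 14 mm above the bench). Origin: centre of its underside, on the bench top; z axis up.
- ref_block: the bare steel hardness reference block, a plain disc, bright silver to nearly white, 50 mm across, 16 mm high, about 0.25 kg. Origin: centre of the underside; z axis up, out of the top face. All sides alike: grasp across the diameter from above.
- spec_red: the red resin-mounted specimen, a disc 30 mm across, 21 mm high, with a small metal face in its top. Origin: centre of the underside; z axis up, out of the top face. All sides alike: grasp across the diameter from above.
- spec_green: the small green resin-mounted specimen, a disc 25 mm across, 16 mm high, with a small metal face in its top. Origin: centre of the underside; z axis up, out of the top face. All sides alike: grasp across the diameter from above.
- spec_black: the wide black resin-mounted specimen, a disc 40 mm across, 20 mm high, with a small round metal face in its top. Origin: centre of the underside; z axis up, out of the top face. All sides alike: grasp across the diameter from above.
- spec_ochre: the ochre (brownish yellow) resin-mounted specimen, a disc 30 mm across, 15 mm high, with a small metal face in its top. Origin: centre of the underside; z axis up, out of the top face. All sides alike: grasp across the diameter from above.
- spec_blue: a small dark blue resin-mounted specimen, a disc 25 mm across, 18 mm high; loose, belongs to neither set, to be left alone. Origin: centre of the underside.
- vee: a bright steel vee anvil, round foot 36 mm across with a vee-notched block on it, 30 mm high in all; loose, to be left alone. Origin: centre of the underside.
- usb: a small memory stick, black with a white end, 52 mm long (its y axis), 17 mm wide, 8 mm high; loose, to be left alone. Origin: centre of the underside.

How it is judged:
By the outcome, as a careful person would: the job done as asked, in the order asked, and still so for the second after the job is handed in, with the robot touching nothing.
It also fails if it takes over 112 s, if anything falls off the work surface, if the arm or the gripper's body presses on something with over 40 N, if the wrist force passes 120 N, or if a joint passes its speed limit or range.

## Working session

There is one attempt and no reset: what is moved stays moved. The work goes in short steps, Python scripts to look and compute and a tool call to move; the robot and the scene stay as the last step left them, time stands still between calls to the robot, and variables do not carry over. Pictures are saved under pics/ and viewed, at most 14 in all, crops included, and the job is handed in when it is done.

Besides the shell and the picture viewer there is one more tool, called after "Emit:" in YAML: its name, and indented under it one key for each argument. drive_tool: Moves the arm, as the interface text tells. Its arguments: {"type":"object","properties":{"increments":{"type":"array","items":{"type":"array","items":{"type":"number"}}},"claw":{"type":"number"},"force":{"type":"number"}},"required":["increments"]}

```bash
mkdir -p pics; ls; python3 - <<'E'
from bench import *
import cv2
s=read_state()
for k in s: print(k,s[k])
for n in("scene","top"):
    im=camera(n); cv2.imwrite(f"pics/{n}0.png",im); print(n,get_calibration(n))
E
```

```text
pics
time 0.0
joint_positions [-1.29263202  0.33289282 -0.06471546  1.46096275  0.02162468  1.34988908
 -0.08848006]
joint_vel [ 1.15170675e-03 -1.69242056e-03 -3.32765992e-04  8.09277598e-06
 -1.23616249e-03 -1.69686518e-03  5.33422053e-04]
joint_torque [-1.07606971e-03 -6.23251963e+01  2.40227545e-02 -3.89909112e+01
 -6.14227192e-02  3.95685935e-02  1.28938705e-04]
ee_pos [0.18504472 0.59656526 0.22173067]
eef_rot [ 1.49785577e-01  9.88718237e-01 -7.24724473e-04 -6.60610617e-05]
ft_force [ 0.62574734 -0.0966909  -0.37020967]
torque [ 0.00270265 -0.02410707 -0.00847125]
grip_force 0.0
width 0.08693072076474441
scene {'K': array([[487.11350101,   0.        , 249.9219569 ],
       [  0.        , 487.11350101, 183.61979785],
       [  0.        ,   0.        ,   1.        ]]), 'k1': -0.06374280275007262, 'position': array([ 0.07271148, -0.41366697,  0.68754147]), 'rotation': array([ 0.79798895, -0.49553487,  0.17326131, -0.29603942])}
top {'K': array([[415.84997164,   0.        , 251.21752232],
       [  0.        , 415.84997164, 192.45276114],
       [  0.        ,   0.        ,   1.        ]]), 'k1': -0.040732178869253385, 'position': array([ 0.46314525, -0.15400344,  0.88276576]), 'rotation': array([-0.69714541,  0.71483296, -0.03165187,  0.04472451])}
```

View pics/scene0.png

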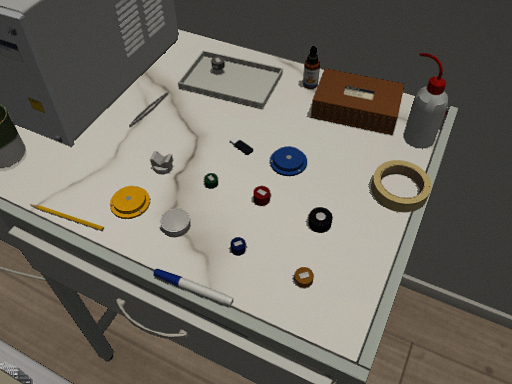

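View pics/top0.png

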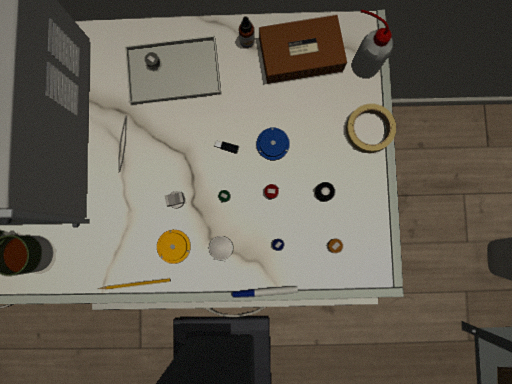

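```bash
python3 -c "
import bench;print([(n,getattr(bench,n)) for n in dir(bench) if not n.startswith('_')])"
```

```text
[('PlanningError', <class 'bench.PlanningError'>), ('camera', <function make.<locals>.drawn_camera at 0x7f8b2c9600e0>), ('close_job', <function connect.<locals>.done at 0x7f8b2cd477e0>), ('get_calibration', <function make.<locals>.<lambda> at 0x7f8b2c960680>), ('hold_point_z', 0.0187), ('read_state', <function make.<locals>.<lambda> at 0x7f8b2c9605e0>)]
```

The scene view (scene0) shows yellow stand ≈(130,201), ref block ≈(175,222), green ≈(211,180), red ≈(262,194), blue stand ≈(289,160), black ≈(320,219), dark blue ≈(238,245), ochre ≈(304,276). The top view (top0) shows yellow stand (173,246), ref (221,247), green (224,196), red (271,191), blue stand (273,144), black (324,191), dark blue (278,244), ochre (335,245). Next I make colour masks and triangulate the centroids; the silhouette centroid of a cylinder is the projection of its mid-height centre.

```bash
cat > h.py <<'E'
from bench import *
import cv2, numpy as np
from scipy.spatial.transform import Rotation as R
def ray(n,p):
    c=get_calibration(n); D=np.array([c["k1"],0,0,0.])
    u=cv2.undistortPoints(np.array([[p]],float),c["K"],D)[0,0]
    return c["position"],R.from_quat(c["rotation"]).apply([*u,1])
def plane(n,p,z):
    o,d=ray(n,p); return (o+d*(z-o[2])/d[2])
def tri(pa,pb):
    A=[];b=[]
    for n,p in(("scene",pa),("top",pb)):
        o,d=ray(n,p); d=d/np.linalg.norm(d); P=np.eye(3)-np.outer(d,d); A.append(P); b.append(P@o)
    A=np.vstack(A);b=np.hstack(b); x,_,_,_=np.linalg.lstsq(A,b,rcond=None)
    return x,np.linalg.norm(A@x-b)
def blob(im,p,r,f,show=None):
    """centroid of filled blob nearest p in window r where f(hsv float) true, upscaled x4"""
    x0,y0=int(p[0])-r,int(p[1])-r; s=6
    w=cv2.resize(im[y0:y0+2*r+1,x0:x0+2*r+1],None,fx=s,fy=s,interpolation=cv2.INTER_CUBIC)
    m=f(cv2.cvtColor(w,cv2.COLOR_BGR2HSV).astype(int)).astype(np.uint8)*255
    cs,_=cv2.findContours(m,cv2.RETR_EXTERNAL,cv2.CHAIN_APPROX_NONE)
    c=max(cs,key=cv2.contourArea); c=cv2.convexHull(c); M=cv2.moments(c)
    cv2.drawContours(w,[c],-1,(255,0,255),1)
    u=np.array([M["m10"],M["m01"]])/M["m00"]
    return (u+.5)/s-.5+[x0,y0], M["m00"]/s/s, w
sat=lambda lo,hi,smin=110:(lambda h:(h[...,1]>smin)&(h[...,2]>25)&(h[...,0]>=lo)&(h[...,0]<=hi))
dark=lambda h:h[...,2]<95
green=lambda h:(h[...,2]<110)
E
python3 - <<'E'
from h import *
S=cv2.imread("pics/scene0.png");T=cv2.imread("pics/top0.png")
cols={"yellow":(130,201,173,246,28,sat(15,35)),"bluest":(289,160,273,144,28,sat(100,130)),"green":(211,180,224,196,12,green),
"red":(262,194,271,191,14,lambda h:(h[...,1]>110)&((h[...,0]<12)|(h[...,0]>165))),"black":(320,219,324,191,17,dark),"ochre":(304,276,335,245,15,sat(5,30,90)),"dblue":(238,245,278,244,12,dark)}
tiles=[]
for k,(a,b,c,d,r,f) in cols.items():
    pa,aa,wa=blob(S,(a,b),r,f);pb,ab,wb=blob(T,(c,d),r,f)
    print(k,pa.round(1),pb.round(1),aa,ab,*[np.round(v,4) for v in tri(pa,pb)])
    tiles.append(np.vstack([cv2.resize(wa,(200,200)),cv2.resize(wb,(200,200))]))
for im,p in((S,(175,222)),(T,(221,247))):
    pass
tiles.append(np.vstack([cv2.resize(S[202:242,155:195],(200,200),interpolation=2),cv2.resize(T[227:267,201:241],(200,200),interpolation=2)]))
a=np.hstack(tiles); cv2.imwrite("pics/t1.png",np.vstack([a[:,:800],a[:,800:]])[:,:,:] if 0 else cv2.resize(np.vstack([a[:,:800],a[:,800:]]),(600,600)))
E
```

```text
yellow [129.4 201.8] [173.1 246.1] 1028.6944444444446 899.375 [0.4488 0.0287 0.006 ] 0.0011
bluest [288.1 161. ] [272.4 143.5] 830.8472222222222 811.7361111111112 [ 0.6626 -0.1864  0.0065] 0.0008
green [210.5 180.6] [223.8 195.7] 188.2222222222222 124.1111111111111 [ 0.552  -0.0803  0.0114] 0.0011
red [261.3 195.3] [270.9 190.9] 267.88888888888886 154.65277777777777 [ 0.5594 -0.1799  0.0144] 0.001
black [319.4 219.7] [323.9 191.5] 521.75 327.94444444444446 [ 0.5556 -0.2913  0.0129] 0.0007
ochre [303.6 276.8] [334.8 245.4] 314.11111111111114 164.38888888888889 [ 0.4427 -0.3093  0.0124] 0.0006
dblue [237.5 246.2] [277.2 244.2] 245.30555555555554 125.90277777777777 [ 0.4481 -0.19    0.0114] 0.0006
```

View pics/t1.png

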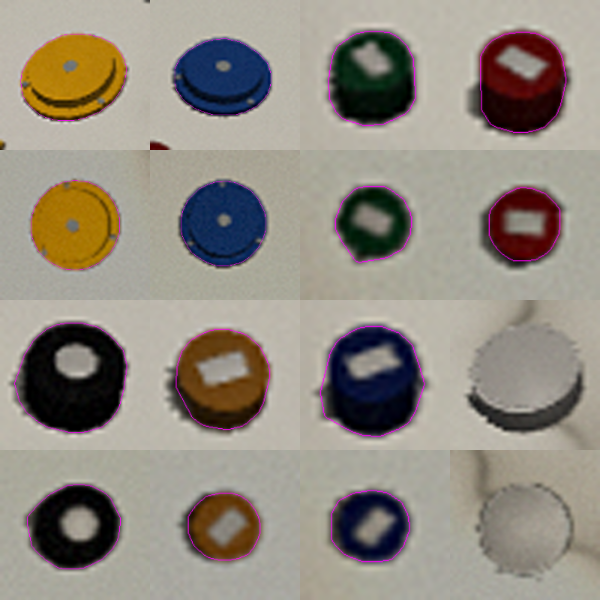

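The masks fit well. Side shadow adds a pixel or so on red and black. The ref block shows with a dark rim (top) and a dark side (scene). Next: the screws, the ref block, and a comparison of the two cameras.

```bash
python3 - <<'E'
from h import *
S=cv2.imread("pics/scene0.png");T=cv2.imread("pics/top0.png")
grey=lambda h:(h[...,1]<110)
for k,a,b in(("ysc",(128.5,199),(173,246.5)),("bsc",(289,158),(273,143.5))):
    pa,aa,_=blob(S,a,5,grey);pb,ab,_=blob(T,b,5,grey)
    print(k,pa,pb,aa,ab,*tri(pa,pb),plane("scene",pa,.014),plane("top",pb,.014))
out=[];q=[]
for im,p,n in((S,(175,222),"scene"),(T,(221,248),"top")):
    x0,y0=p[0]-20,p[1]-20; w=cv2.resize(im[y0:y0+41,x0:x0+41],None,fx=6,fy=6,interpolation=cv2.INTER_CUBIC)
    e=cv2.Canny(cv2.GaussianBlur(w,(0,0),4),15,45)
    pts=np.argwhere(e)[:,::-1]; d=np.linalg.norm(pts-123,axis=1); pts=pts[(d<105)&(d>50)].astype(np.float32)
    for _ in range(6):
        if n=="top":
            el=cv2.fitEllipse(pts); r=np.mean(el[1])/2; dd=np.linalg.norm(pts-np.array(el[0]),axis=1)
            pts=pts[abs(dd-r)<max(5,np.percentile(abs(dd-r),90))]; c=np.array(el[0])
        else:
            hl=cv2.convexHull(pts.astype(np.int32)); M=cv2.moments(hl); c=np.array([M["m10"],M["m01"]])/M["m00"]
    if n=="top": cv2.ellipse(w,el,(255,0,255),1); print(el)
    else: cv2.drawContours(w,[hl],-1,(255,0,255),1)
    w[e>0]=(0,255,0); out.append(w); q.append((c+.5)/6-.5+[x0,y0])
print("ref",q,tri(*q),plane("scene",q[0],.008),plane("top",q[1],.008))
cv2.imwrite("pics/t2.png",np.hstack(out))
for k,a,b,z in(("red",(261.3,195.3),(270.9,190.9),.0105),("green",(210.5,180.6),(223.8,195.7),.008),("black",(319.4,219.7),(323.9,191.5),.01),("ochre",(303.6,276.8),(334.8,245.4),.0075),("dblue",(237.5,246.2),(277.2,244.2),.009)):
    print(k,plane("scene",a,z).round(4),plane("top",b,z).round(4))
E
```

```text
ysc [128.14644161 197.60553528] [172.12680462 246.25155064] 15.222222222222221 14.430555555555555 [0.448712   0.02820736 0.01860457] 0.0011188541122197962 [0.45089428 0.03195823 0.014     ] [0.44911976 0.02853215 0.014     ]
bsc [288.3978488  156.64313413] [272.6842388  142.19901013] 18.90277777777778 20.11111111111111 [ 0.66252514 -0.18653423  0.01869191] 0.0010062342602302323 [ 0.66621244 -0.18436476  0.014     ] [ 0.66398847 -0.18732621  0.014     ]
((120.18180847167969, 119.5460433959961), (153.72207641601562, 155.7220458984375), 103.73965454101562)
ref [array([175.37160978, 228.46062946]), array([220.61363475, 247.5076739 ])] (array([ 0.44333312, -0.07006533, -0.00741444]), np.float64(0.001163610988846506)) [ 0.43467996 -0.07700258  0.008     ] [ 0.44415045 -0.07217755  0.008     ]
red [ 0.5618 -0.1778  0.0105] [ 0.5602 -0.1806  0.0105]
green [ 0.554  -0.0779  0.008 ] [ 0.5529 -0.0807  0.008 ]
black [ 0.5574 -0.2903  0.01  ] [ 0.5561 -0.2922  0.01  ]
ochre [ 0.4451 -0.3083  0.0075] [ 0.4427 -0.3105  0.0075]
dblue [ 0.4491 -0.1889  0.009 ] [ 0.4482 -0.1905  0.009 ]
```

View pics/t2.png

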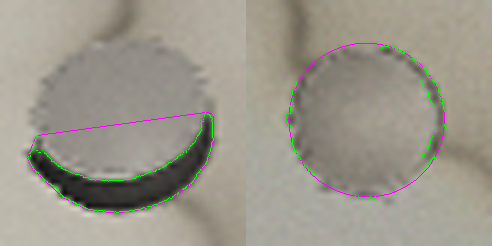

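The top fit on the ref block is good: centre (220.6, 247.5). The scene hull caught only its dark side, so I ignore that one. The cameras differ by a steady (+2, +2.8) mm, so I use the mean and check the bias by gripping. The triangulated screw heights agree with the text to within about 4 mm.

Moving towards the ref block while turning the tool y axis to world x.

Emit:
drive_tool:
  increments:
    - [-0.083,-0.104,0,0,0,0.155]
    - [-0.166,-0.209,0,0,0,0.31]
    - [-0.249,-0.313,0,0,0,0.465]
    - [-0.332,-0.417,0,0,0,0.62]
    - [-0.415,-0.522,0,0,0,0.775]
  claw: 0
  force: 30

```text
time: 0.52
ee_pos: [0.258, 0.4085, 0.2221]
eef_rot: [0.442, 0.897, -0.0, -0.0]
ft_force: [0.8, 0.8, 0.8]
width: 0.0868
grip_force: 0.0
```

```bash
cat >> h.py <<'E'
def go(x,y,z,yaw=0,cap=None):
    """tool-frame increments to world TCP pose with tool y at azimuth yaw deg, tool z down"""
    s=read_state(); q=R.from_quat(s["eef_rot"]); yw=np.radians(yaw)
    G=R.from_matrix(np.array([[-np.sin(yw)*-1,np.cos(yw),0],[-np.cos(yw)*-1,np.sin(yw),0],[0,0,-1]]))
    d=q.inv().apply(np.array([x,y,z])-s["ee_pos"]); r=(q.inv()*G).as_rotvec()
    print("t",round(s["time"],2),"tcp",s["ee_pos"].round(4),"w",round(s["width"],4),"g",round(s["grip_force"],1),"F",s["ft_force"].round(1),"q",np.round(s["joint_positions"],2))
    print("inc",(d/.3).round(4),(r/(np.pi/4)).round(3),"dist",np.linalg.norm(d).round(4),"deg",np.degrees(np.linalg.norm(r)).round(1))
E
python3 -c "
from h import *
go(.445,-.071,.10)"
```

```text
t 0.52 tcp [0.258  0.4085 0.2221] w 0.0868 g 0.0 F [0.8 0.8 0.8] q [-1.17  0.02  0.07  1.83 -0.    1.3  -0.45]
inc [-1.6471 -0.4795  0.4071] [-0.001  0.     0.834] dist 0.5289 deg 37.5
```

Emit:
drive_tool:
  increments:
    - [-0.133,-0.035,0,0,0,0.155]
    - [-0.266,-0.07,0,0,0,0.31]
    - [-0.399,-0.105,0,0,0,0.465]
    - [-0.532,-0.145,0,0,0,0.62]
    - [-0.665,-0.18,0,0,0,0.775]

```text
time: 0.93
ee_pos: [0.3376, 0.2178, 0.2224]
eef_rot: [0.69, 0.723, 0.0, -0.0]
ft_force: [1.0, 0.0, -0.3]
width: 0.0866
grip_force: 0.0
```

```bash
python3 -c "
from h import *
go(.445,-.071,.10)"
```

```text
t 0.93 tcp [0.3376 0.2178 0.2224] w 0.0866 g 0.0 F [ 1.   0.  -0.3] q [-0.96 -0.19  0.24  2.01  0.05  1.32 -0.69]
inc [-0.9784  0.3127  0.4075] [-0.   -0.    0.06] dist 0.3315 deg 2.7
```

Emit:
drive_tool:
  increments:
    - [-0.13,0.04,0,0,0,0.06]
    - [-0.26,0.08,0,0,0,0.06]
    - [-0.39,0.12,0,0,0,0.06]
    - [-0.52,0.16,0,0,0,0.06]
    - [-0.65,0.21,0.02,0,0,0.06]

```text
time: 1.35
ee_pos: [0.4108, 0.0269, 0.2173]
eef_rot: [0.705, 0.709, 0.001, 0.0]
ft_force: [2.1, 0.4, -0.5]
width: 0.087
grip_force: 0.0
```

```bash
python3 -c "
from h import *
go(.445,-.071,.04)"
```

```text
t 1.35 tcp [0.4108 0.0269 0.2173] w 0.087 g 0.0 F [ 2.1  0.4 -0.5] q [-0.78 -0.21  0.54  2.01  0.11  1.31 -0.27]
inc [-0.3278  0.1113  0.5907] [ 0.002 -0.002  0.007] dist 0.2054 deg 0.3
```

Emit:
drive_tool:
  increments:
    - [-0.08,0.03,0.1,0,0,0]
    - [-0.16,0.06,0.22,0,0,0]
    - [-0.24,0.09,0.35,0,0,0]
    - [-0.328,0.111,0.47,0,0,0.007]
    - [-0.328,0.111,0.56,0,0,0.007]

```text
time: 1.77
ee_pos: [0.4452, -0.0729, 0.0479]
eef_rot: [0.708, 0.706, 0.0, 0.002]
ft_force: [0.8, 1.8, 0.7]
width: 0.0869
grip_force: 0.0
```

```bash
python3 -c "
from h import *
go(.445,-.071,.005)
cv2.imwrite('pics/t3.png',np.hstack([cv2.resize(camera('scene')[120:320,100:300],(400,400)),cv2.resize(camera('top')[150:300,150:300],(400,400))]))"
```

```text
t 1.77 tcp [ 0.4452 -0.0729  0.0479] w 0.0869 g 0.0 F [0.8 1.8 0.7] q [-0.66  0.16  0.77  2.13 -0.14  0.9   0.19]
inc [ 0.0067 -0.001   0.1429] [ 0.003  0.002 -0.005] dist 0.0429 deg 0.3
```

View pics/t3.png

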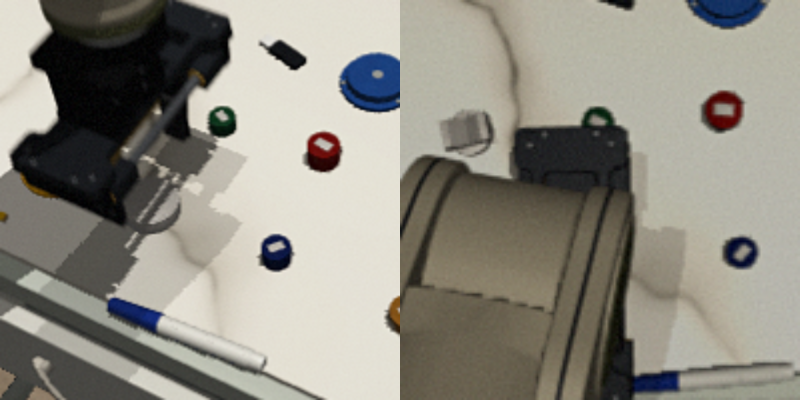

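Gripper straddles the ref block, with the far finger clear of green. Descend and close.

Emit:
drive_tool:
  increments:
    - [0.003,0,0.07,0,0,0]
    - [0.003,0,0.13,0,0,0]
    - [0.003,0,0.143,0,0,0]
    - [0.003,0,0.143,0,0,0]
    - [0.003,0,0.143,0,0,0]

```text
time: 2.28
ee_pos: [0.4451, -0.0679, 0.0072]
eef_rot: [0.707, 0.707, 0.001, 0.0]
ft_force: [0.1, 0.3, 0.2]
width: 0.0872
grip_force: 0.0
```

Emit:
drive_tool:
  increments:
    - [0,0,0,0,0,0]
    - [0,0,0,0,0,0]
    - [0,0,0,0,0,0]
    - [0,0,0,0,0,0]
    - [0,0,0,0,0,0]
  claw: 1
  force: 10

```text
time: 2.7
ee_pos: [0.4445, -0.0682, 0.006]
eef_rot: [0.707, 0.707, 0.0, 0.0]
ft_force: [-0.0, -0.0, 0.6]
width: 0.0613
grip_force: 0.0
```

Emit:
drive_tool:
  increments:
    - [0,0,0,0,0,0]
    - [0,0,0,0,0,0]
    - [0,0,0,0,0,0]
    - [0,0,0,0,0,0]
    - [0,0,0,0,0,0]

```text
time: 3.12
ee_pos: [0.4444, -0.0683, 0.0057]
eef_rot: [0.707, 0.707, 0.0, -0.0]
ft_force: [-0.5, -0.6, 2.3]
width: 0.0496
grip_force: 10.0
```

```bash
python3 -c "
from h import *
go(.445,-.071,.005)"
```

```text
t 3.12 tcp [ 0.4444 -0.0683  0.0057] w 0.0496 g 10.0 F [-0.5 -0.6  2.3] q [-0.62  0.26  0.74  2.16 -0.24  0.81  0.27]
inc [-0.009   0.002   0.0024] [-0. -0. -0.] dist 0.0029 deg 0.0
```

Emit:
drive_tool:
  increments:
    - [0,0,-0.06,0,0,0]
    - [0,0,-0.18,0,0,0]
    - [-0.05,0.08,-0.27,0,0,0]
    - [-0.1,0.2,-0.27,0,0,0]
    - [-0.16,0.31,-0.27,0,0,0]
  force: 30

```text
time: 3.53
ee_pos: [0.5404, -0.115, 0.0887]
eef_rot: [0.706, 0.708, 0.003, 0.001]
ft_force: [0.8, 0.1, -1.2]
width: 0.0491
grip_force: 30.0
```

Emit:
drive_tool:
  increments:
    - [-0.06,0.11,0,0,0,0]
    - [-0.12,0.22,0,0,0,0]
    - [-0.17,0.32,0,0,0,0]
    - [-0.21,0.4,0,0,0,0]
    - [-0.223,0.426,0,0,0,0]

```text
time: 3.95
ee_pos: [0.6671, -0.1851, 0.0853]
eef_rot: [0.707, 0.707, -0.001, 0.0]
ft_force: [-0.4, -0.3, -1.2]
width: 0.049
grip_force: 30.0
```

Emit:
drive_tool:
  increments:
    - [0,0,0.05,0,0,0]
    - [0,0,0.1,0,0,0]
    - [0,0,0.14,0,0,0]
    - [0,0,0.14,0,0,0]
    - [0,0,0.14,0,0,0]

```text
time: 4.37
ee_pos: [0.6639, -0.1822, 0.0433]
eef_rot: [0.707, 0.707, -0.001, -0.001]
ft_force: [0.3, -0.4, -1.7]
width: 0.0494
grip_force: 30.0
```

```bash
python3 -c "
from h import *
go(.6651,-.1832,.0197)
cv2.imwrite('pics/t4.png',np.hstack([cv2.resize(camera('scene')[100:250,200:350],(400,400)),cv2.resize(camera('top')[90:240,200:350],(400,400))]))"
```

```text
t 4.37 tcp [ 0.6639 -0.1822  0.0433] w 0.0494 g 30.0 F [ 0.3 -0.4 -1.7] q [-0.27  0.71  0.69  1.49 -0.48  1.12  0.52]
inc [-0.0035  0.0043  0.0787] [-0.003 -0.001  0.001] dist 0.0237 deg 0.2
```

Emit:
drive_tool:
  increments:
    - [-0.0035,0.004,0.04,0,0,0]
    - [-0.0035,0.004,0.065,0,0,0]
    - [-0.0035,0.004,0.074,0,0,0]
    - [-0.0035,0.004,0.077,0,0,0]
    - [-0.0035,0.004,0.078,0,0,0]

```text
time: 4.88
ee_pos: [0.6662, -0.1842, 0.0209]
eef_rot: [0.707, 0.707, -0.0, -0.0]
ft_force: [-0.6, -0.1, -1.8]
width: 0.0488
grip_force: 30.0
```

Emit:
drive_tool:
  increments:
    - [0,0,0,0,0,0]
    - [0,0,0,0,0,0]
    - [0,0,0,0,0,0]
    - [0,0,0,0,0,0]
    - [0,0,0,0,0,0]

```text
time: 5.3
ee_pos: [0.6665, -0.1843, 0.0215]
eef_rot: [0.707, 0.707, 0.0, 0.0]
ft_force: [0.4, -0.0, -2.2]
width: 0.0489
grip_force: 30.0
```

```bash
python3 -c "
from h import *
go(.6651,-.1832,.0197)"
```

```text
t 5.3 tcp [ 0.6665 -0.1843  0.0215] w 0.0489 g 30.0 F [ 0.4 -0.  -2.2] q [-0.25  0.74  0.68  1.49 -0.49  1.09  0.53]
inc [ 0.0035 -0.0047  0.006 ] [ 0. -0.  0.] dist 0.0025 deg 0.0
```

View pics/t4.png

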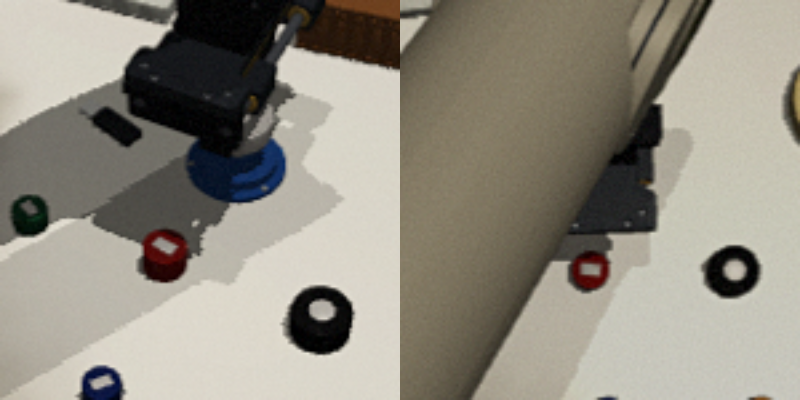

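Emit:
drive_tool:
  increments:
    - [0.003,-0.004,0.003,0,0,0]
    - [0.003,-0.004,0.005,0,0,0]
    - [0.003,-0.004,0.007,0,0,0]
    - [0.003,-0.004,0.008,0,0,0]
    - [0.003,-0.004,0.008,0,0,0]

```text
time: 5.72
ee_pos: [0.6651, -0.1832, 0.0198]
eef_rot: [0.707, 0.707, 0.0, -0.0]
ft_force: [-5.0, 2.9, 7.3]
width: 0.049
grip_force: 30.0
```

Emit:
drive_tool:
  increments:
    - [0,0,0,0,0,0]
    - [0,0,0,0,0,0]
    - [0,0,0,0,0,0]
    - [0,0,0,0,0,0]
    - [0,0,0,0,0,0]

```text
time: 6.13
ee_pos: [0.6652, -0.1832, 0.0198]
eef_rot: [0.707, 0.707, 0.0, -0.0]
ft_force: [-4.4, 2.0, 7.6]
width: 0.0492
grip_force: 30.0
```

Contact at the text's height. Release, rise and move aside to check.

Emit:
drive_tool:
  increments:
    - [0,0,0,0,0,0]
    - [0,0,0,0,0,0]
    - [0,0,0,0,0,0]
    - [0,0,0,0,0,0]
    - [0,0,0,0,0,0]
  claw: 0.2

```text
time: 6.55
ee_pos: [0.6652, -0.1833, 0.0188]
eef_rot: [0.707, 0.707, 0.0, -0.0]
ft_force: [-0.4, -1.2, 0.2]
width: 0.0682
grip_force: 0.0
```

Emit:
drive_tool:
  increments:
    - [0,0,-0.1,0,0,0]
    - [0,0,-0.22,0,0,0]
    - [-0.08,-0.08,-0.3,0,0,0]
    - [-0.18,-0.16,-0.3,0,0,0]
    - [-0.28,-0.24,-0.3,0,0,0]

```text
time: 6.97
ee_pos: [0.5936, -0.2682, 0.1108]
eef_rot: [0.706, 0.708, 0.001, 0.001]
ft_force: [0.2, -0.7, -0.7]
width: 0.0693
grip_force: 0.0
```

Emit:
drive_tool:
  increments:
    - [-0.1,-0.08,0,0,0,0]
    - [-0.2,-0.16,0,0,0,0]
    - [-0.3,-0.24,0,0,0,0]
    - [-0.3,-0.24,0,0,0,0]
    - [-0.3,-0.24,0,0,0,0]

```text
time: 7.38
ee_pos: [0.5191, -0.36, 0.1093]
eef_rot: [0.709, 0.705, -0.0, 0.0]
ft_force: [0.6, 1.6, 0.2]
width: 0.0695
grip_force: 0.0
```

```bash
python3 -c "
from h import *
go(.6651,-.1832,.0197)
a=camera('scene');b=camera('top');cv2.imwrite('pics/s5.png',a);cv2.imwrite('pics/p5.png',b)
cv2.imwrite('pics/t5.png',np.hstack([cv2.resize(a[120:195,250:325],(400,400)),cv2.resize(b[108:183,235:310],(400,400))]))"
```

```text
t 7.38 tcp [ 0.5191 -0.36    0.1093] w 0.0695 g 0.0 F [0.6 1.6 0.2] q [-0.05  0.53  0.79  1.61 -0.4   1.17  0.82]
inc [0.5921 0.4835 0.2983] [ 0.     0.001 -0.007] dist 0.2462 deg 0.3
```

View pics/t5.png

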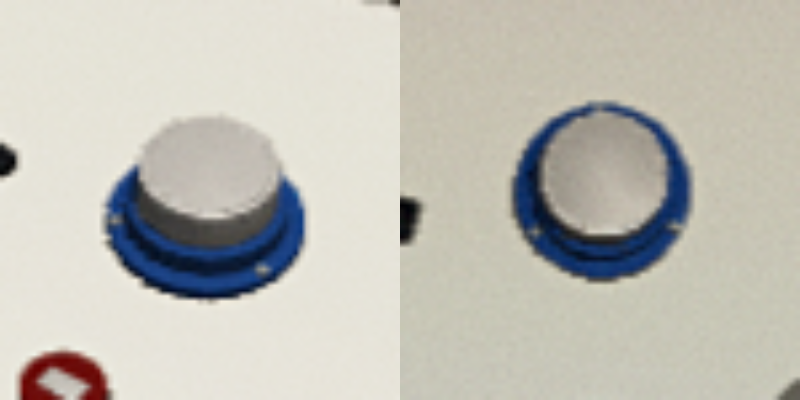

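```bash
python3 - <<'E'
from h import *
lo=lambda h:(h[...,1]<90)&(h[...,2]>110)
for n,f,p in(("scene","pics/s5.png",(289,151)),("top","pics/p5.png",(272.5,140.5))):
    im=cv2.imread(f); r=16
    x0,y0=int(p[0])-r,int(p[1])-r; w=cv2.resize(im[y0:y0+33,x0:x0+33],None,fx=6,fy=6,interpolation=2)
    hsv=cv2.cvtColor(w,cv2.COLOR_BGR2HSV).astype(int); m=lo(hsv).astype(np.uint8)*255
    m=cv2.morphologyEx(m,cv2.MORPH_OPEN,np.ones((19,19)))
    nn,l,st,ce=cv2.connectedComponentsWithStats(m); k=l[99,99]
    c,_=cv2.findContours((l==k).astype(np.uint8),0,1); 
    el=cv2.fitEllipse(cv2.convexHull(max(c,key=len)) ); c=(np.array(el[0])+.5)/6-.5+[x0,y0]
    print(n,c,np.array(el[1])/6,plane(n,c,.030))
    sc={"scene":(288.3978,156.6431),"top":(272.684,142.199)}[n]; print("screw",plane(n,sc,.014))
    pf,a,_=blob(im,(288,161) if n=="scene" else (272.4,143.5),28,sat(100,130)); print("flange",pf,a,plane(n,pf,.0025))
E
```

```text
scene [289.38874563 143.45825831] [34.58695475 38.41137441] [ 0.6843352  -0.17769424  0.03      ]
screw [ 0.66621248 -0.18436464  0.014     ]
flange [287.98185476 162.76756674] 716.9305555555555 [ 0.66133678 -0.18618625  0.0025    ]
top [272.95132319 140.23074595] [23.75790405 24.11027527] [ 0.66447142 -0.18739655  0.03      ]
screw [ 0.66398851 -0.1873257   0.014     ]
flange [272.40711948 143.46374765] 812.8888888888888 [ 0.66388231 -0.1870868   0.0025    ]
```

The ref block sits centred on the blue stand (within ~0.5 mm of the stand screw in the top view). Next: red.

Emit:
drive_tool:
  increments:
    - [0.13,0.03,0,0,0,0]
    - [0.26,0.06,0,0,0,0]
    - [0.39,0.09,0,0,0,0]
    - [0.52,0.12,0.05,0,0,0]
    - [0.602,0.14,0.15,0,0,0]

```text
time: 7.9
ee_pos: [0.5674, -0.171, 0.0662]
eef_rot: [0.705, 0.709, 0.003, 0.002]
ft_force: [1.7, 0.5, -0.4]
width: 0.0692
grip_force: 0.0
```

Emit:
drive_tool:
  increments:
    - [0,0,0.08,0,0,0]
    - [0,0,0.08,0,0,0]
    - [0,0,0.08,0,0,0]
    - [0,0,0.08,0,0,0]
    - [0,0,0.08,0,0,0]

```text
time: 8.32
ee_pos: [0.564, -0.1783, 0.0417]
eef_rot: [0.708, 0.707, 0.001, 0.001]
ft_force: [0.7, 0.4, -0.3]
width: 0.0697
grip_force: 0.0
```

```bash
python3 -c "
from h import *
go(.5609,-.1793,.006)"
```

```text
t 8.32 tcp [ 0.564  -0.1783  0.0417] w 0.0697 g 0.0 F [ 0.7  0.4 -0.3] q [-0.35  0.52  0.73  1.78 -0.4   1.    0.54]
inc [-0.0034 -0.0107  0.119 ] [ 0.003  0.001 -0.002] dist 0.0359 deg 0.2
```

Emit:
drive_tool:
  increments:
    - [-0.003,-0.0107,0.06,0,0,0]
    - [-0.003,-0.0107,0.11,0,0,0]
    - [-0.003,-0.0107,0.119,0,0,0]
    - [-0.003,-0.0107,0.119,0,0,0]
    - [-0.003,-0.0107,0.119,0,0,0]

```text
time: 8.73
ee_pos: [0.5606, -0.1784, 0.0054]
eef_rot: [0.707, 0.707, 0.0, 0.001]
ft_force: [0.4, -1.0, -0.7]
width: 0.0696
grip_force: 0.0
```

Emit:
drive_tool:
  increments:
    - [0,0,0,0,0,0]
    - [0,0,0,0,0,0]
    - [0,0,0,0,0,0]
    - [0,0,0,0,0,0]
    - [0,0,0,0,0,0]
  claw: 1
  force: 10

```text
time: 9.15
ee_pos: [0.5601, -0.1776, 0.0044]
eef_rot: [0.707, 0.707, 0.0, 0.0]
ft_force: [0.4, -0.9, 0.3]
width: 0.0441
grip_force: 0.0
```

Emit:
drive_tool:
  increments:
    - [0,0,0,0,0,0]
    - [0,0,0,0,0,0]
    - [0,0,0,0,0,0]
    - [0,0,0,0,0,0]
    - [0,0,0,0,0,0]

```text
time: 9.57
ee_pos: [0.56, -0.1777, 0.0042]
eef_rot: [0.707, 0.707, 0.0, -0.0]
ft_force: [0.8, 0.4, 0.7]
width: 0.0295
grip_force: 10.0
```

```bash
python3 -c "
from h import *
go(.6650,-.1860,.08)"
```

```text
t 9.57 tcp [ 0.56   -0.1777  0.0042] w 0.0295 g 10.0 F [0.8 0.4 0.7] q [-0.33  0.56  0.7   1.8  -0.44  0.94  0.57]
inc [-0.0278  0.3501 -0.2527] [-0. -0.  0.] dist 0.1298 deg 0.0
```

Emit:
drive_tool:
  increments:
    - [0,0,-0.08,0,0,0]
    - [0,0,-0.2,0,0,0]
    - [-0.01,0.08,-0.25,0,0,0]
    - [-0.02,0.18,-0.25,0,0,0]
    - [-0.022,0.28,-0.25,0,0,0]
  force: 25

```text
time: 9.98
ee_pos: [0.6457, -0.1846, 0.081]
eef_rot: [0.707, 0.707, 0.001, 0.001]
ft_force: [0.1, -0.3, 0.0]
width: 0.0294
grip_force: 25.0
```

Emit:
drive_tool:
  increments:
    - [0,0.06,0,0,0,0]
    - [0,0.07,0.03,0,0,0]
    - [0,0.07,0.08,0,0,0]
    - [0,0.07,0.1,0,0,0]
    - [0,0.07,0.1,0,0,0]

```text
time: 10.4
ee_pos: [0.6624, -0.1841, 0.0463]
eef_rot: [0.707, 0.707, -0.001, -0.002]
ft_force: [-0.6, 0.5, -0.9]
width: 0.0294
grip_force: 25.0
```

Emit:
drive_tool:
  increments:
    - [0,0,0,0,0,0]
    - [0,0,0,0,0,0]
    - [0,0,0,0,0,0]
    - [0,0,0,0,0,0]
    - [0,0,0,0,0,0]

```text
time: 10.82
ee_pos: [0.6651, -0.1843, 0.0497]
eef_rot: [0.707, 0.707, 0.0, 0.0]
ft_force: [0.3, -0.1, -0.9]
width: 0.0291
grip_force: 25.0
```

```bash
python3 -c "
from h import *
go(.6650,-.1844,.0342)"
```

```text
t 10.82 tcp [ 0.6651 -0.1843  0.0497] w 0.0291 g 25.0 F [ 0.3 -0.1 -0.9] q [-0.26  0.7   0.69  1.48 -0.47  1.13  0.51]
inc [-0.0004 -0.0005  0.0518] [ 0.001 -0.    -0.   ] dist 0.0155 deg 0.0
```

Emit:
drive_tool:
  increments:
    - [0,0,0.02,0,0,0]
    - [0,0,0.035,0,0,0]
    - [0,0,0.044,0,0,0]
    - [0,0,0.05,0,0,0]
    - [0,0,0.053,0,0,0]

```text
time: 11.23
ee_pos: [0.6647, -0.1841, 0.0341]
eef_rot: [0.707, 0.707, 0.0, -0.001]
ft_force: [-8.2, 4.2, 18.7]
width: 0.0288
grip_force: 25.0
```

Emit:
drive_tool:
  increments:
    - [0,0,0,0,0,0]
    - [0,0,0,0,0,0]
    - [0,0,0,0,0,0]
    - [0,0,0,0,0,0]
    - [0,0,0,0,0,0]

```text
time: 11.65
ee_pos: [0.6649, -0.1842, 0.0342]
eef_rot: [0.707, 0.707, 0.0, -0.0]
ft_force: [-4.7, 2.0, 10.4]
width: 0.0292
grip_force: 25.0
```

Emit:
drive_tool:
  increments:
    - [0,0,-0.003,0,0,0]
    - [0,0,-0.003,0,0,0]
    - [0,0,-0.003,0,0,0]
    - [0,0,-0.003,0,0,0]
    - [0,0,-0.003,0,0,0]
  claw: 0.3

```text
time: 12.07
ee_pos: [0.6649, -0.1843, 0.0339]
eef_rot: [0.707, 0.707, -0.0, -0.0]
ft_force: [-0.2, -0.1, 0.5]
width: 0.0547
grip_force: 0.0
```

Emit:
drive_tool:
  increments:
    - [0,0,-0.1,0,0,0]
    - [0,0,-0.2,0,0,0]
    - [-0.08,-0.08,-0.25,0,0,0]
    - [-0.18,-0.16,-0.25,0,0,0]
    - [-0.28,-0.24,-0.25,0,0,0]

```text
time: 12.48
ee_pos: [0.593, -0.2688, 0.1104]
eef_rot: [0.706, 0.708, 0.001, 0.001]
ft_force: [-0.4, -1.5, -0.7]
width: 0.0603
grip_force: 0.0
```

Emit:
drive_tool:
  increments:
    - [-0.1,-0.08,0,0,0,0]
    - [-0.2,-0.16,0,0,0,0]
    - [-0.3,-0.24,0,0,0,0]
    - [-0.3,-0.24,0,0,0,0]
    - [-0.3,-0.24,0,0,0,0]

```text
time: 12.9
ee_pos: [0.5188, -0.3609, 0.1095]
eef_rot: [0.709, 0.705, -0.0, 0.0]
ft_force: [0.0, 0.5, -0.2]
width: 0.0614
grip_force: 0.0
```

```bash
python3 - <<'E'
from h import *
go(.5567,-.2913,.04)
a=camera('scene');b=camera('top');cv2.imwrite('pics/s6.png',a);cv2.imwrite('pics/p6.png',b)
cv2.imwrite('pics/t6.png',np.hstack([cv2.resize(a[110:185,250:325],(400,400)),cv2.resize(b[98:173,235:310],(400,400))]))
red=lambda h:(h[...,1]>110)&((h[...,0]<12)|(h[...,0]>165))
pb,ab,_=blob(b,(273,138),14,red);pa,aa,_=blob(a,(289,138),14,red)
print(pa,aa,pb,ab,tri(pa,pb),plane("top",pb,.0405),plane("scene",pa,.0405))
for k,p,r,f in(("green",(223.8,195.7),12,green),("black",(324,191),17,dark),("ochre",(335,245),15,sat(5,30,90))):
    try: q,ar,_=blob(b,p,r,f); print(k,q,ar,plane("top",q,.009))
    except Exception as e: print(k,e)
E
```

```text
t 12.9 tcp [ 0.5188 -0.3609  0.1095] w 0.0614 g 0.0 F [ 0.   0.5 -0.2] q [-0.05  0.53  0.78  1.61 -0.4   1.17  0.82]
inc [0.2329 0.1251 0.2315] [-0.     0.001 -0.007] dist 0.1054 deg 0.3
[289.22579888 145.4474168 ] 211.95833333333334 [272.96433827 138.66858509] 176.16666666666666 (array([ 0.66322154, -0.18634521,  0.04787445]), np.float64(0.0007824302708000201)) [ 0.66528569 -0.18711156  0.0405    ] [ 0.66967333 -0.1832763   0.0405    ]
green [223.7623657  195.74135135] 115.625 [ 0.55266894 -0.08073263  0.009     ]
black [324.54064457 191.36964504] 362.9305555555556 [ 0.55640189 -0.29368878  0.009     ]
ochre [333.10833119 243.87907365] 108.25 [ 0.44600518 -0.30688754  0.009     ]
```

View pics/t6.png

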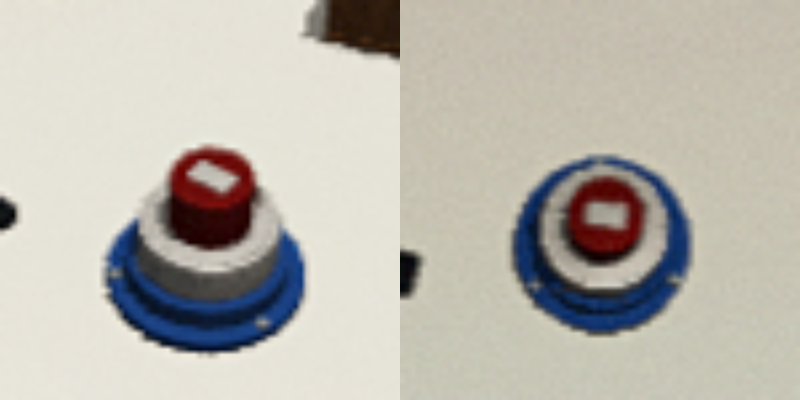

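Red is centred on the ref block (within 1 mm). Now green.

Emit:
drive_tool:
  increments:
    - [0.13,0.016,0,0,0,0]
    - [0.26,0.032,0,0,0,0]
    - [0.39,0.048,0,0,0,0]
    - [0.52,0.064,0,0,0,0]
    - [0.65,0.08,0,0,0,0]

```text
time: 13.42
ee_pos: [0.5457, -0.1595, 0.1091]
eef_rot: [0.706, 0.708, 0.0, -0.0]
ft_force: [2.2, -0.4, -0.5]
width: 0.0609
grip_force: 0.0
```

Emit:
drive_tool:
  increments:
    - [0.13,0.016,0,0,0,0]
    - [0.26,0.032,0.05,0,0,0]
    - [0.288,0.035,0.15,0,0,0]
    - [0.288,0.035,0.23,0,0,0]
    - [0.288,0.035,0.23,0,0,0]

```text
time: 13.83
ee_pos: [0.5532, -0.0732, 0.036]
eef_rot: [0.705, 0.709, -0.002, -0.002]
ft_force: [-1.3, 0.1, -0.5]
width: 0.061
grip_force: 0.0
```

```bash
python3 -c "
from h import *
go(.5534,-.0794,.004)"
```

```text
t 13.83 tcp [ 0.5532 -0.0732  0.036 ] w 0.061 g 0.0 F [-1.3  0.1 -0.5] q [-0.54  0.45  0.72  1.86 -0.36  0.97  0.34]
inc [-0.0208  0.0011  0.1068] [-0.008 -0.     0.007] dist 0.0326 deg 0.5
```

Emit:
drive_tool:
  increments:
    - [0,0,0.04,0,0,0]
    - [0,0,0.05,0,0,0]
    - [0,0,0.05,0,0,0]
    - [0,0,0.05,0,0,0]
    - [0,0,0.05,0,0,0]

```text
time: 14.25
ee_pos: [0.5562, -0.0773, 0.0262]
eef_rot: [0.707, 0.707, 0.001, 0.0]
ft_force: [-0.1, -0.1, 0.1]
width: 0.0611
grip_force: 0.0
```

```bash
python3 -c "
from h import *
go(.5534,-.0794,.004)"
```

```text
t 14.25 tcp [ 0.5562 -0.0773  0.0262] w 0.0611 g 0.0 F [-0.1 -0.1  0.1] q [-0.52  0.47  0.71  1.86 -0.37  0.94  0.35]
inc [-0.0069 -0.0093  0.074 ] [ 0.002 -0.    -0.001] dist 0.0225 deg 0.1
```

Emit:
drive_tool:
  increments:
    - [-0.006,-0.0093,0.04,0,0,0]
    - [-0.006,-0.0093,0.065,0,0,0]
    - [-0.006,-0.0093,0.072,0,0,0]
    - [-0.006,-0.0093,0.072,0,0,0]
    - [-0.006,-0.0093,0.072,0,0,0]

```text
time: 14.67
ee_pos: [0.5525, -0.0787, 0.0034]
eef_rot: [0.707, 0.707, -0.0, -0.0]
ft_force: [0.7, 1.3, -0.6]
width: 0.0609
grip_force: 0.0
```

Emit:
drive_tool:
  increments:
    - [0,0,0,0,0,0]
    - [0,0,0,0,0,0]
    - [0,0,0,0,0,0]
    - [0,0,0,0,0,0]
    - [0,0,0,0,0,0]
  claw: 1
  force: 10

```text
time: 15.08
ee_pos: [0.5528, -0.0786, 0.0037]
eef_rot: [0.707, 0.707, 0.0, 0.0]
ft_force: [-0.6, 1.2, 0.4]
width: 0.0354
grip_force: 0.0
```

Emit:
drive_tool:
  increments:
    - [0,0,0,0,0,0]
    - [0,0,0,0,0,0]
    - [0,0,0,0,0,0]
    - [0,0,0,0,0,0]
    - [0,0,0,0,0,0]

```text
time: 15.5
ee_pos: [0.5527, -0.0787, 0.0036]
eef_rot: [0.707, 0.707, 0.0, -0.0]
ft_force: [-0.4, 0.5, 0.6]
width: 0.0247
grip_force: 10.0
```

```bash
python3 -c "
from h import *
go(.6649,-.1859,.1)"
```

```text
t 15.5 tcp [ 0.5527 -0.0787  0.0036] w 0.0247 g 10.0 F [-0.4  0.5  0.6] q [-0.51  0.5   0.69  1.88 -0.4   0.9   0.38]
inc [-0.3574  0.3739 -0.3212] [ 0. -0.  0.] dist 0.1827 deg 0.0
```

Emit:
drive_tool:
  increments:
    - [0,0,-0.1,0,0,0]
    - [0,0,-0.22,0,0,0]
    - [-0.04,0.04,-0.32,0,0,0]
    - [-0.12,0.12,-0.32,0,0,0]
    - [-0.2,0.21,-0.32,0,0,0]
  force: 20

```text
time: 15.92
ee_pos: [0.6176, -0.1381, 0.1021]
eef_rot: [0.706, 0.708, 0.002, 0.001]
ft_force: [1.3, 0.2, 0.0]
width: 0.0245
grip_force: 20.0
```

Emit:
drive_tool:
  increments:
    - [-0.07,0.08,0,0,0,0]
    - [-0.13,0.14,0,0,0,0]
    - [-0.155,0.164,0,0,0,0]
    - [-0.155,0.164,0.03,0,0,0]
    - [-0.155,0.164,0.06,0,0,0]

```text
time: 16.33
ee_pos: [0.6647, -0.1856, 0.0807]
eef_rot: [0.707, 0.707, -0.0, 0.0]
ft_force: [0.3, -0.1, -1.6]
width: 0.0244
grip_force: 20.0
```

Emit:
drive_tool:
  increments:
    - [0,0,0.03,0,0,0]
    - [0,0,0.04,0,0,0]
    - [0,0,0.04,0,0,0]
    - [0,0,0.04,0,0,0]
    - [0,0,0.04,0,0,0]

```text
time: 16.75
ee_pos: [0.6651, -0.1848, 0.0701]
eef_rot: [0.707, 0.707, 0.0, 0.0]
ft_force: [0.0, 0.0, -0.3]
width: 0.0241
grip_force: 20.0
```

```bash
python3 -c "
from h import *
go(.6649,-.1852,.0546)"
```

```text
t 16.75 tcp [ 0.6651 -0.1848  0.0701] w 0.0241 g 20.0 F [ 0.   0.  -0.3] q [-0.27  0.68  0.7   1.47 -0.46  1.16  0.51]
inc [-0.0015 -0.0006  0.0518] [ 0.001 -0.     0.001] dist 0.0155 deg 0.1
```

Emit:
drive_tool:
  increments:
    - [-0.0015,0,0.02,0,0,0]
    - [-0.0015,0,0.035,0,0,0]
    - [-0.0015,0,0.044,0,0,0]
    - [-0.0015,0,0.049,0,0,0]
    - [-0.0015,0,0.051,0,0,0]

```text
time: 17.17
ee_pos: [0.6647, -0.1856, 0.0546]
eef_rot: [0.707, 0.707, 0.0, -0.0]
ft_force: [-4.3, 1.6, 9.9]
width: 0.0242
grip_force: 20.0
```

Emit:
drive_tool:
  increments:
    - [0,0,0,0,0,0]
    - [0,0,0,0,0,0]
    - [0,0,0,0,0,0]
    - [0,0,0,0,0,0]
    - [0,0,0,0,0,0]

```text
time: 17.58
ee_pos: [0.6649, -0.1856, 0.0547]
eef_rot: [0.707, 0.707, 0.0, -0.0]
ft_force: [-2.2, 0.7, 5.7]
width: 0.024
grip_force: 20.0
```

Emit:
drive_tool:
  increments:
    - [0,0,-0.002,0,0,0]
    - [0,0,-0.002,0,0,0]
    - [0,0,-0.002,0,0,0]
    - [0,0,-0.002,0,0,0]
    - [0,0,-0.002,0,0,0]
  claw: 0.2

```text
time: 18.0
ee_pos: [0.6648, -0.1856, 0.0547]
eef_rot: [0.707, 0.707, -0.0, -0.0]
ft_force: [-0.2, 0.3, -0.2]
width: 0.0493
grip_force: 0.0
```

Emit:
drive_tool:
  increments:
    - [0,0,-0.08,0,0,0]
    - [0,0,-0.16,0,0,0]
    - [-0.08,-0.08,-0.18,0,0,0]
    - [-0.18,-0.16,-0.18,0,0,0]
    - [-0.28,-0.24,-0.18,0,0,0]

```text
time: 18.42
ee_pos: [0.5927, -0.27, 0.1095]
eef_rot: [0.706, 0.708, 0.0, 0.001]
ft_force: [0.2, -0.0, -0.3]
width: 0.069
grip_force: 0.0
```

Emit:
drive_tool:
  increments:
    - [-0.08,-0.11,0,0,0,0]
    - [-0.16,-0.22,0,0,0,0]
    - [-0.24,-0.24,0,0,0,0]
    - [-0.3,-0.24,0,0,0,0]
    - [-0.3,-0.24,0,0,0,0]

```text
time: 18.83
ee_pos: [0.5188, -0.364, 0.1095]
eef_rot: [0.709, 0.705, -0.001, 0.001]
ft_force: [-0.2, -0.9, -0.2]
width: 0.0697
grip_force: 0.0
```

```bash
python3 - <<'E'
from h import *
go(.5566,-.2909,.04)
a=camera('scene');b=camera('top');cv2.imwrite('pics/s7.png',a);cv2.imwrite('pics/p7.png',b)
cv2.imwrite('pics/t7.png',np.hstack([cv2.resize(a[100:175,250:325],(400,400)),cv2.resize(b[98:173,235:310],(400,400))]))
f=lambda h:(h[...,0]>45)&(h[...,0]<90)&(h[...,1]>80)
pb,ab,_=blob(b,(273,137),9,f);pa,aa,_=blob(a,(289,134),10,f)
print(pa,aa,pb,ab,tri(pa,pb),plane("top",pb,.059))
E
```

```text
t 18.83 tcp [ 0.5188 -0.364   0.1095] w 0.0697 g 0.0 F [-0.2 -0.9 -0.2] q [-0.04  0.53  0.78  1.61 -0.4   1.17  0.83]
inc [0.2449 0.1248 0.2311] [ 0.     0.003 -0.007] dist 0.1077 deg 0.3
[289.94842572 138.90115736] 135.47222222222223 [273.66294646 136.77421357] 113.7638888888889 (array([ 0.66282958, -0.18713821,  0.06542343]), np.float64(0.0008379991738298341)) [ 0.66471665 -0.1879133   0.059     ]
```

View pics/t7.png

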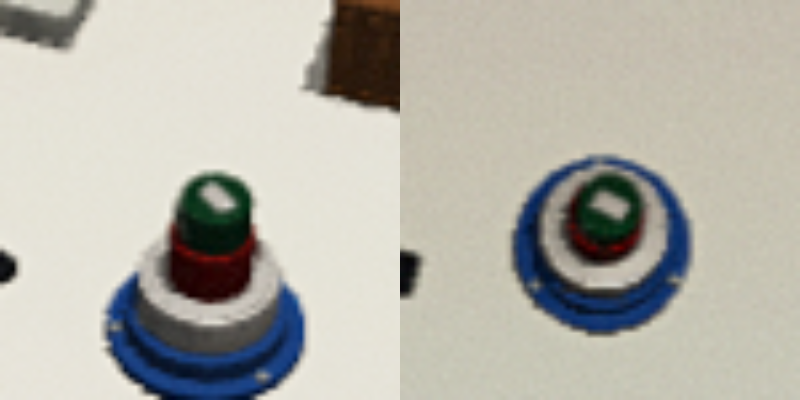

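Blue stand is complete: green within ~1 mm of red. Now black.

Emit:
drive_tool:
  increments:
    - [0.1,0.05,0,0,0,0]
    - [0.2,0.1,0.05,0,0,0]
    - [0.244,0.12,0.13,0,0,0]
    - [0.244,0.12,0.22,0,0,0]
    - [0.244,0.12,0.24,0,0,0]

```text
time: 19.35
ee_pos: [0.5564, -0.2818, 0.0328]
eef_rot: [0.705, 0.709, -0.001, -0.003]
ft_force: [-1.0, 0.7, -0.1]
width: 0.0696
grip_force: 0.0
```

Emit:
drive_tool:
  increments:
    - [0,0,0,0,0,0]
    - [0,0,0,0,0,0]
    - [0,0,0,0,0,0]
    - [0,0,0,0,0,0]
    - [0,0,0,0,0,0]

```text
time: 19.77
ee_pos: [0.5573, -0.2871, 0.0381]
eef_rot: [0.707, 0.707, 0.0, 0.001]
ft_force: [-0.1, -0.3, -0.4]
width: 0.0696
grip_force: 0.0
```

```bash
python3 -c "
from h import *
go(.5566,-.2909,.005)"
```

```text
t 19.77 tcp [ 0.5573 -0.2871  0.0381] w 0.0696 g 0.0 F [-0.1 -0.3 -0.4] q [-0.14  0.59  0.72  1.68 -0.45  1.04  0.73]
inc [-0.0126 -0.0026  0.1104] [ 0.002  0.001 -0.001] dist 0.0333 deg 0.1
```

Emit:
drive_tool:
  increments:
    - [-0.012,-0.0026,0.05,0,0,0]
    - [-0.012,-0.0026,0.1,0,0,0]
    - [-0.012,-0.0026,0.109,0,0,0]
    - [-0.012,-0.0026,0.109,0,0,0]
    - [-0.012,-0.0026,0.109,0,0,0]

```text
time: 20.18
ee_pos: [0.5557, -0.29, 0.0037]
eef_rot: [0.707, 0.707, -0.0, -0.0]
ft_force: [-0.4, 0.1, 0.1]
width: 0.0697
grip_force: 0.0
```

Emit:
drive_tool:
  increments:
    - [0,0,0,0,0,0]
    - [0,0,0,0,0,0]
    - [0,0,0,0,0,0]
    - [0,0,0,0,0,0]
    - [0,0,0,0,0,0]
  claw: 1
  force: 10

```text
time: 20.6
ee_pos: [0.5563, -0.29, 0.0044]
eef_rot: [0.707, 0.707, 0.0, 0.0]
ft_force: [0.5, 0.6, 0.1]
width: 0.0441
grip_force: 0.0
```

Emit:
drive_tool:
  increments:
    - [0,0,0,0,0,0]
    - [0,0,0,0,0,0]
    - [0,0,0,0,0,0]
    - [0,0,0,0,0,0]
    - [0,0,0,0,0,0]

```text
time: 21.02
ee_pos: [0.5562, -0.29, 0.0044]
eef_rot: [0.707, 0.707, 0.0, 0.0]
ft_force: [-1.4, 1.2, 2.6]
width: 0.0398
grip_force: 10.0
```

```bash
python3 -c "
from h import *
go(.4495,.0299,.1)"
```

```text
t 21.02 tcp [ 0.5562 -0.29    0.0044] w 0.0398 g 10.0 F [-1.4  1.2  2.6] q [-0.11  0.64  0.7   1.69 -0.48  0.99  0.75]
inc [ 1.0664 -0.3557 -0.3188] [ 0. -0.  0.] dist 0.3506 deg 0.0
```

Emit:
drive_tool:
  increments:
    - [0,0,-0.1,0,0,0]
    - [0,0,-0.22,0,0,0]
    - [0.1,-0.03,-0.3,0,0,0]
    - [0.22,-0.07,-0.3,0,0,0]
    - [0.34,-0.11,-0.3,0,0,0]
  force: 25

```text
time: 21.43
ee_pos: [0.5232, -0.188, 0.0953]
eef_rot: [0.708, 0.706, 0.001, 0.001]
ft_force: [-0.4, 1.3, -0.2]
width: 0.0393
grip_force: 25.0
```

Emit:
drive_tool:
  increments:
    - [0.12,-0.04,0,0,0,0]
    - [0.25,-0.08,0,0,0,0]
    - [0.38,-0.12,0,0,0,0]
    - [0.51,-0.165,0,0,0,0]
    - [0.62,-0.205,0,0,0,0]

```text
time: 21.85
ee_pos: [0.4604, 0.0005, 0.0941]
eef_rot: [0.707, 0.708, 0.0, -0.0]
ft_force: [0.9, -0.4, 0.4]
width: 0.0394
grip_force: 25.0
```

Emit:
drive_tool:
  increments:
    - [0.07,-0.025,0,0,0,0]
    - [0.11,-0.04,0.05,0,0,0]
    - [0.11,-0.04,0.15,0,0,0]
    - [0.11,-0.04,0.19,0,0,0]
    - [0.11,-0.04,0.19,0,0,0]

```text
time: 22.27
ee_pos: [0.4475, 0.0307, 0.035]
eef_rot: [0.707, 0.707, -0.002, -0.001]
ft_force: [-0.3, -1.1, 0.3]
width: 0.0394
grip_force: 25.0
```

Emit:
drive_tool:
  increments:
    - [0,0,0,0,0,0]
    - [0,0,0,0,0,0]
    - [0,0,0,0,0,0]
    - [0,0,0,0,0,0]
    - [0,0,0,0,0,0]

```text
time: 22.68
ee_pos: [0.4501, 0.031, 0.0378]
eef_rot: [0.707, 0.707, 0.001, 0.0]
ft_force: [0.1, -0.3, -0.5]
width: 0.0393
grip_force: 25.0
```

```bash
python3 -c "
from h import *
print(plane('top',(173.1,246.1),.0025))
go(.4494,.0309,.0184)"
```

```text
[0.44920747 0.02887715 0.0025    ]
t 22.68 tcp [0.4501 0.031  0.0378] w 0.0393 g 25.0 F [ 0.1 -0.3 -0.5] q [-0.84  0.18  0.72  2.13 -0.15  0.88 -0.02]
inc [-0.0005 -0.0024  0.0648] [ 0.001 -0.001 -0.   ] dist 0.0194 deg 0.1
```

Emit:
drive_tool:
  increments:
    - [0,-0.002,0.025,0,0,0]
    - [0,-0.002,0.045,0,0,0]
    - [0,-0.002,0.057,0,0,0]
    - [0,-0.002,0.062,0,0,0]
    - [0,-0.002,0.065,0,0,0]

```text
time: 23.1
ee_pos: [0.4484, 0.0309, 0.0179]
eef_rot: [0.707, 0.707, -0.001, -0.001]
ft_force: [-12.7, -1.3, 31.2]
width: 0.0392
grip_force: 25.0
```

Emit:
drive_tool:
  increments:
    - [0,0,0,0,0,0]
    - [0,0,0,0,0,0]
    - [0,0,0,0,0,0]
    - [0,0,0,0,0,0]
    - [0,0,0,0,0,0]

```text
time: 23.52
ee_pos: [0.4483, 0.0309, 0.018]
eef_rot: [0.707, 0.707, -0.001, -0.001]
ft_force: [-7.7, -0.5, 18.6]
width: 0.0394
grip_force: 25.0
```

Emit:
drive_tool:
  increments:
    - [0,0.002,-0.005,0,0,0]
    - [0,0.004,-0.005,0,0,0]
    - [0,0.004,-0.005,0,0,0]
    - [0,0.004,-0.005,0,0,0]
    - [0,0.004,-0.005,0,0,0]

```text
time: 23.93
ee_pos: [0.4501, 0.0309, 0.019]
eef_rot: [0.707, 0.707, -0.0, -0.0]
ft_force: [0.3, 1.0, 0.7]
width: 0.0393
grip_force: 25.0
```

Emit:
drive_tool:
  increments:
    - [0,0,0,0,0,0]
    - [0,0,0,0,0,0]
    - [0,0,0,0,0,0]
    - [0,0,0,0,0,0]
    - [0,0,0,0,0,0]
  claw: 0.2

```text
time: 24.35
ee_pos: [0.4502, 0.031, 0.0192]
eef_rot: [0.707, 0.707, 0.0, -0.0]
ft_force: [-0.2, -0.4, -0.4]
width: 0.0643
grip_force: 0.0
```

Emit:
drive_tool:
  increments:
    - [0,0,-0.1,0,0,0]
    - [0,0,-0.22,0,0,0]
    - [-0.12,0,-0.3,0,0,0]
    - [-0.25,0,-0.3,0,0,0]
    - [-0.38,0,-0.3,0,0,0]

```text
time: 24.77
ee_pos: [0.4513, -0.0839, 0.1109]
eef_rot: [0.706, 0.708, 0.002, 0.001]
ft_force: [1.6, -0.1, -1.1]
width: 0.0697
grip_force: 0.0
```

Emit:
drive_tool:
  increments:
    - [-0.13,0,0,0,0,0]
    - [-0.26,0,0,0,0,0]
    - [-0.39,0,0,0,0,0]
    - [-0.52,0,0,0,0,0]
    - [-0.63,0,0,0,0,0]

```text
time: 25.18
ee_pos: [0.4499, -0.2745, 0.1093]
eef_rot: [0.707, 0.707, 0.0, 0.0]
ft_force: [0.1, 0.3, -0.4]
width: 0.0694
grip_force: 0.0
```

```bash
python3 - <<'E'
from h import *
go(.4432,-.3092,.04)
a=camera('scene');b=camera('top');cv2.imwrite('pics/s8.png',a);cv2.imwrite('pics/p8.png',b)
cv2.imwrite('pics/t8.png',np.hstack([cv2.resize(a[160:235,90:165],(400,400)),cv2.resize(b[208:283,135:210],(400,400))]))
f=lambda h:h[...,2]<75
pb,ab,_=blob(b,(173,247),13,f);pa,aa,_=blob(a,(128,192),15,f)
print(pa,aa,pb,ab,tri(pa,pb),plane("top",pb,.024))
E
```

```text
t 25.18 tcp [ 0.4499 -0.2745  0.1093] w 0.0694 g 0.0 F [ 0.1  0.3 -0.4] q [-0.36  0.31  0.96  1.9  -0.29  1.08  0.71]
inc [-0.1154 -0.0223  0.2311] [ 0.001  0.001 -0.   ] dist 0.0778 deg 0.0
[127.5899192 194.4467478] 454.5833333333333 [171.42432222 245.99524601] 310.73611111111114 (array([0.44943093, 0.02787577, 0.02688937]), np.float64(0.0010475166687017386)) [0.44983746 0.02788586 0.024     ]
```

View pics/t8.png

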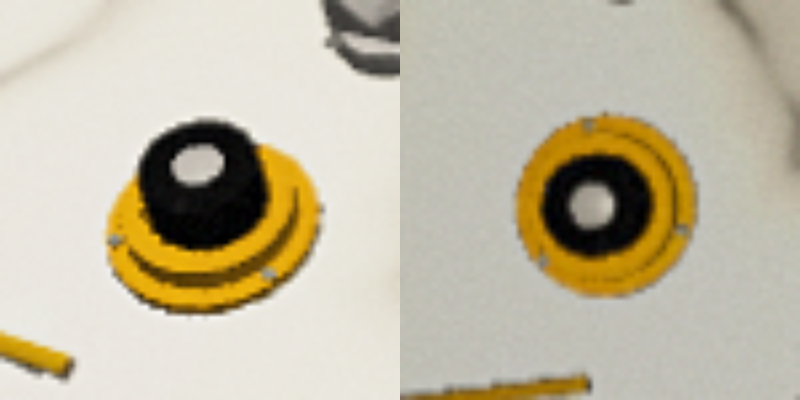

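Black is centred on the yellow stand (within 1 mm). Now ochre.

Emit:
drive_tool:
  increments:
    - [-0.1,-0.022,0.03,0,0,0]
    - [-0.115,-0.022,0.1,0,0,0]
    - [-0.115,-0.022,0.2,0,0,0]
    - [-0.115,-0.022,0.23,0,0,0]
    - [-0.115,-0.022,0.23,0,0,0]

```text
time: 25.7
ee_pos: [0.4422, -0.3052, 0.0382]
eef_rot: [0.707, 0.707, -0.001, -0.002]
ft_force: [0.1, -0.1, 0.5]
width: 0.0694
grip_force: 0.0
```

Emit:
drive_tool:
  increments:
    - [0,0,0,0,0,0]
    - [0,0,0,0,0,0]
    - [0,0,0,0,0,0]
    - [0,0,0,0,0,0]
    - [0,0,0,0,0,0]

```text
time: 26.12
ee_pos: [0.4442, -0.3065, 0.0409]
eef_rot: [0.707, 0.707, 0.0, 0.0]
ft_force: [0.3, 0.3, -0.2]
width: 0.0698
grip_force: 0.0
```

```bash
python3 -c "
from h import *
go(.4430,-.3092,.0045)"
```

```text
t 26.12 tcp [ 0.4442 -0.3065  0.0409] w 0.0698 g 0.0 F [ 0.3  0.3 -0.2] q [-0.21  0.45  0.88  1.92 -0.42  0.97  0.87]
inc [-0.0091 -0.0041  0.1215] [0.002 0.    0.001] dist 0.0366 deg 0.1
```

Emit:
drive_tool:
  increments:
    - [-0.009,-0.004,0.06,0,0,0]
    - [-0.009,-0.004,0.11,0,0,0]
    - [-0.009,-0.004,0.121,0,0,0]
    - [-0.009,-0.004,0.121,0,0,0]
    - [-0.009,-0.004,0.121,0,0,0]

```text
time: 26.53
ee_pos: [0.4426, -0.3094, 0.0045]
eef_rot: [0.707, 0.707, 0.0, 0.0]
ft_force: [-0.2, 0.8, 0.1]
width: 0.0698
grip_force: 0.0
```

Emit:
drive_tool:
  increments:
    - [0,0,0,0,0,0]
    - [0,0,0,0,0,0]
    - [0,0,0,0,0,0]
    - [0,0,0,0,0,0]
    - [0,0,0,0,0,0]
  claw: 1
  force: 10

```text
time: 26.95
ee_pos: [0.4426, -0.3092, 0.0041]
eef_rot: [0.707, 0.707, 0.0, 0.0]
ft_force: [-0.4, 0.1, 0.3]
width: 0.0443
grip_force: 0.0
```

Emit:
drive_tool:
  increments:
    - [0,0,0,0,0,0]
    - [0,0,0,0,0,0]
    - [0,0,0,0,0,0]
    - [0,0,0,0,0,0]
    - [0,0,0,0,0,0]

```text
time: 27.37
ee_pos: [0.4424, -0.3092, 0.0039]
eef_rot: [0.707, 0.707, 0.0, -0.0]
ft_force: [0.1, -0.1, 0.3]
width: 0.0296
grip_force: 10.0
```

```bash
python3 -c "
from h import *
go(.4502,.0299,.1)"
```

```text
t 27.37 tcp [ 0.4424 -0.3092  0.0039] w 0.0296 g 10.0 F [ 0.1 -0.1  0.3] q [-0.16  0.51  0.83  1.94 -0.48  0.91  0.91]
inc [ 1.1305  0.0259 -0.3201] [ 0. -0.  0.] dist 0.3526 deg 0.0
```

Emit:
drive_tool:
  increments:
    - [0,0,-0.1,0,0,0]
    - [0,0,-0.22,0,0,0]
    - [0.1,0,-0.32,0,0,0]
    - [0.22,0.01,-0.32,0,0,0]
    - [0.34,0.01,-0.32,0,0,0]
  force: 25

```text
time: 27.78
ee_pos: [0.4464, -0.207, 0.1013]
eef_rot: [0.708, 0.706, 0.001, 0.001]
ft_force: [1.0, -0.2, -0.7]
width: 0.0291
grip_force: 25.0
```

Emit:
drive_tool:
  increments:
    - [0.13,0,0,0,0,0]
    - [0.26,0,0,0,0,0]
    - [0.39,0.01,0,0,0,0]
    - [0.52,0.016,0,0,0,0]
    - [0.65,0.016,0,0,0,0]

```text
time: 28.2
ee_pos: [0.4501, -0.0102, 0.1002]
eef_rot: [0.707, 0.707, 0.001, 0.0]
ft_force: [1.6, 0.6, 0.6]
width: 0.0294
grip_force: 25.0
```

Emit:
drive_tool:
  increments:
    - [0.1,0,0,0,0,0]
    - [0.14,0,0,0,0,0]
    - [0.14,0,0.06,0,0,0]
    - [0.14,0,0.12,0,0,0]
    - [0.14,0,0.15,0,0,0]

```text
time: 28.62
ee_pos: [0.4493, 0.03, 0.0534]
eef_rot: [0.707, 0.707, -0.001, -0.0]
ft_force: [-0.1, 0.2, 0.2]
width: 0.0292
grip_force: 25.0
```

Emit:
drive_tool:
  increments:
    - [0,0,0,0,0,0]
    - [0,0,0,0,0,0]
    - [0,0,0,0,0,0]
    - [0,0,0,0,0,0]
    - [0,0,0,0,0,0]

```text
time: 29.03
ee_pos: [0.4507, 0.0298, 0.0556]
eef_rot: [0.707, 0.707, 0.001, 0.0]
ft_force: [0.4, 0.3, -0.7]
width: 0.0291
grip_force: 25.0
```

```bash
python3 -c "
from h import *
go(.4501,.0297,.0379)"
```

```text
t 29.03 tcp [0.4507 0.0298 0.0556] w 0.0291 g 25.0 F [ 0.4  0.3 -0.7] q [-0.94  0.15  0.83  2.12 -0.14  0.92 -0.03]
inc [-0.0005 -0.0022  0.059 ] [ 0.001 -0.001 -0.   ] dist 0.0177 deg 0.1
```

Emit:
drive_tool:
  increments:
    - [0,-0.001,0.025,0,0,0]
    - [0,-0.001,0.042,0,0,0]
    - [0,-0.001,0.05,0,0,0]
    - [0,-0.001,0.052,0,0,0]
    - [0,-0.001,0.053,0,0,0]

```text
time: 29.45
ee_pos: [0.4497, 0.0296, 0.0387]
eef_rot: [0.707, 0.707, -0.0, -0.0]
ft_force: [-0.2, 0.3, -1.4]
width: 0.029
grip_force: 25.0
```

Emit:
drive_tool:
  increments:
    - [0,0,0,0,0,0]
    - [0,0,0,0,0,0]
    - [0,0,0,0,0,0]
    - [0,0,0,0,0,0]
    - [0,0,0,0,0,0]

```text
time: 29.87
ee_pos: [0.45, 0.0298, 0.0391]
eef_rot: [0.707, 0.707, 0.0, -0.0]
ft_force: [0.3, 0.1, -0.9]
width: 0.0289
grip_force: 25.0
```

Lower the last 1.2 mm gently, then release.

Emit:
drive_tool:
  increments:
    - [0,0,0.002,0,0,0]
    - [0,0,0.003,0,0,0]
    - [0,0,0.004,0,0,0]
    - [0,0,0.005,0,0,0]
    - [0,0,0.005,0,0,0]

```text
time: 30.28
ee_pos: [0.45, 0.0298, 0.0378]
eef_rot: [0.707, 0.707, 0.0, -0.0]
ft_force: [-2.4, -0.5, 7.4]
width: 0.0293
grip_force: 25.0
```

Emit:
drive_tool:
  increments:
    - [0,0,0,0,0,0]
    - [0,0,0,0,0,0]
    - [0,0,0,0,0,0]
    - [0,0,0,0,0,0]
    - [0,0,0,0,0,0]
  claw: 0.2

```text
time: 30.7
ee_pos: [0.4499, 0.0297, 0.0374]
eef_rot: [0.707, 0.707, -0.0, -0.0]
ft_force: [0.0, -0.6, 0.0]
width: 0.0547
grip_force: 0.0
```

Emit:
drive_tool:
  increments:
    - [0,0,-0.08,0,0,0]
    - [0,0,-0.2,0,0,0]
    - [-0.12,0,-0.3,0,0,0]
    - [-0.25,0,-0.3,0,0,0]
    - [-0.38,0,-0.3,0,0,0]

```text
time: 31.12
ee_pos: [0.4511, -0.0849, 0.1294]
eef_rot: [0.706, 0.708, 0.002, 0.001]
ft_force: [0.1, -1.2, -0.8]
width: 0.0696
grip_force: 0.0
```

Emit:
drive_tool:
  increments:
    - [-0.13,0,0,0,0,0]
    - [-0.26,0,0,0,0,0]
    - [-0.39,0,0,0,0,0]
    - [-0.52,0,0,0,0,0]
    - [-0.52,0,0,0,0,0]

```text
time: 31.53
ee_pos: [0.4475, -0.249, 0.1279]
eef_rot: [0.711, 0.704, -0.002, 0.002]
ft_force: [-1.0, 0.5, 0.1]
width: 0.0693
grip_force: 0.0
```

```bash
python3 - <<'E'
from h import *
go(.45,-.25,.14)
a=camera('scene');b=camera('top')
cv2.imwrite('pics/t9.png',np.hstack([cv2.resize(a[150:225,90:165],(400,400)),cv2.resize(b[208:283,135:210],(400,400))]))
cv2.imwrite('pics/s9.png',a)
o=lambda h:(h[...,1]>90)&(h[...,0]<19)&(h[...,2]>60)
pb,ab,_=blob(b,(171,246),8,o);print(pb,ab,plane("top",pb,.0415))
E
```

```text
t 31.53 tcp [ 0.4475 -0.249   0.1279] w 0.0693 g 0.0 F [-1.   0.5  0.1] q [-0.53  0.26  1.08  1.92 -0.25  1.11  0.64]
inc [-0.0035  0.0084 -0.0404] [-0.     0.006 -0.013] dist 0.0124 deg 0.6
[169.09693914 246.48064465] 171.04166666666666 [0.44923677 0.02891631 0.0415    ]
```

View pics/t9.png

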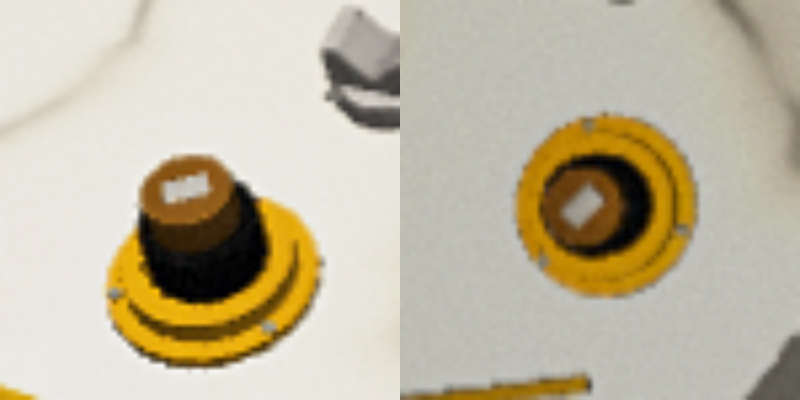

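View pics/s9.png

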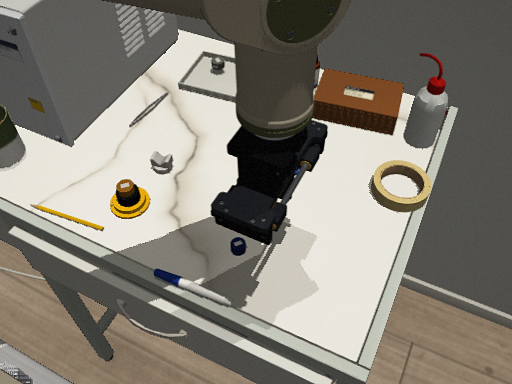

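Ochre lies flat on black, perhaps 1–2 mm off to the left; everything else is undisturbed. The 16-px window clipped the ochre mask, so I measure it again properly.

```bash
python3 - <<'E'
from h import *
a=cv2.imread('pics/s9.png');b=camera('top');cv2.imwrite('pics/p9.png',b)
# ochre darker than yellow stand: split by value
print("ochre hsv",cv2.cvtColor(b[244:246,164:166],cv2.COLOR_BGR2HSV).tolist(),"yellow",cv2.cvtColor(b[233:235,172:174],cv2.COLOR_BGR2HSV).tolist())
o=lambda h:(h[...,1]>90)&(h[...,2]>60)&(h[...,2]<165)&(h[...,0]<25)
r=11
def comp(im,p):
    x0,y0=p[0]-r,p[1]-r; w=cv2.resize(im[y0:y0+2*r+1,x0:x0+2*r+1],None,fx=6,fy=6,interpolation=2)
    m=o(cv2.cvtColor(w,cv2.COLOR_BGR2HSV).astype(int)).astype(np.uint8)
    m=cv2.morphologyEx(m,cv2.MORPH_OPEN,np.ones((15,15)))
    c=cv2.convexHull(max(cv2.findContours(m,0,1)[0],key=cv2.contourArea)); M=cv2.moments(c); bb=cv2.boundingRect(c)
    return np.array([M["m10"],M["m01"]])/M["m00"]/6+[x0,y0]-5/12, M["m00"]/36,np.array(bb)/6
def dk(h):return h[...,2]<75
pb,ab,bb=comp(b,(169,247));pa,aa,ba=comp(a,(125,188))
print(pb,ab,bb,pa,aa,ba,plane("top",pb,.0415),plane("scene",pa,.0415),tri(pa,pb))
for n,f,p,rr in(("top","pics/p8.png",(172,247),13),("scene","pics/s8.png",(128,194),17)):
    q,ar,_=blob(cv2.imread(f),p,rr,dk); print("black",n,q,ar,plane(n,q,.024))
E
```

```text
ochre hsv [[[15, 209, 106], [16, 200, 106]], [[16, 218, 102], [16, 229, 98]]] yellow [[[22, 254, 194], [21, 255, 190]], [[21, 255, 194], [21, 245, 199]]]
[168.37354043 246.46467346] 184.5 [ 2.83333333  3.66666667 15.83333333 14.33333333] [124.53604968 185.50176537] 168.93055555555554 [ 2.66666667  2.5        17.         13.16666667] [0.44930039 0.0303874  0.0415    ] [0.45485109 0.03555787 0.0415    ] (array([0.44926595, 0.02851815, 0.05121173]), np.float64(0.0004507399621650629))
black top [171.42432222 245.99524601] 310.73611111111114 [0.44983746 0.02788586 0.024     ]
black scene [127.5899192 194.4467478] 454.5833333333333 [0.45070085 0.03047051 0.024     ]
```

Ochre is about 1.7 mm too far in +y; I regrasp and shift it.

Emit:
drive_tool:
  increments:
    - [0.13,0,0,0,0,0]
    - [0.26,0,0,0,0,0]
    - [0.39,0,0,0,0,0]
    - [0.52,0,0,0,0,0]
    - [0.65,0,0,0,0,0]

```text
time: 32.1
ee_pos: [0.4495, -0.0413, 0.1277]
eef_rot: [0.706, 0.708, 0.001, -0.0]
ft_force: [0.9, 0.9, 0.3]
width: 0.0696
grip_force: 0.0
```

Emit:
drive_tool:
  increments:
    - [0.13,0,0,0,0,0]
    - [0.25,0,0,0,0,0]
    - [0.25,0,0.08,0,0,0]
    - [0.25,0,0.16,0,0,0]
    - [0.25,0,0.2,0,0,0]

```text
time: 32.52
ee_pos: [0.4483, 0.0326, 0.0656]
eef_rot: [0.705, 0.709, -0.0, -0.001]
ft_force: [-1.1, -1.0, -0.4]
width: 0.0694
grip_force: 0.0
```

Emit:
drive_tool:
  increments:
    - [0,0,0,0,0,0]
    - [0,0,0,0,0,0]
    - [0,0,0,0,0,0]
    - [0,0,0,0,0,0]
    - [0,0,0,0,0,0]

```text
time: 32.93
ee_pos: [0.4505, 0.0303, 0.0684]
eef_rot: [0.707, 0.707, 0.001, 0.0]
ft_force: [-0.8, 0.7, -0.0]
width: 0.0696
grip_force: 0.0
```

```bash
python3 -c "
from h import *
go(.4503,.0297,.0385)"
```

```text
t 32.93 tcp [0.4505 0.0303 0.0684] w 0.0696 g 0.0 F [-0.8  0.7 -0. ] q [-1.04  0.13  0.93  2.12 -0.13  0.95 -0.03]
inc [-0.002  -0.0007  0.0996] [ 0.002 -0.002  0.   ] dist 0.0299 deg 0.1
```

Emit:
drive_tool:
  increments:
    - [0,0,0.05,0,0,0]
    - [0,0,0.085,0,0,0]
    - [0,0,0.096,0,0,0]
    - [0,0,0.096,0,0,0]
    - [0,0,0.096,0,0,0]

```text
time: 33.35
ee_pos: [0.4502, 0.0296, 0.0392]
eef_rot: [0.707, 0.707, 0.0, 0.0]
ft_force: [0.3, 0.3, -0.0]
width: 0.0695
grip_force: 0.0
```

Emit:
drive_tool:
  increments:
    - [0,0,0,0,0,0]
    - [0,0,0,0,0,0]
    - [0,0,0,0,0,0]
    - [0,0,0,0,0,0]
    - [0,0,0,0,0,0]
  claw: 1
  force: 8

```text
time: 33.77
ee_pos: [0.45, 0.0298, 0.0389]
eef_rot: [0.707, 0.707, 0.0, -0.0]
ft_force: [-0.3, -0.3, 0.3]
width: 0.044
grip_force: 0.0
```

Emit:
drive_tool:
  increments:
    - [0,0,0,0,0,0]
    - [0,0,0,0,0,0]
    - [0,0,0,0,0,0]
    - [0,0,0,0,0,0]
    - [0,0,0,0,0,0]

```text
time: 34.18
ee_pos: [0.4499, 0.0298, 0.0387]
eef_rot: [0.707, 0.707, 0.0, -0.0]
ft_force: [0.0, -0.1, 1.0]
width: 0.0294
grip_force: 8.0
```

Emit:
drive_tool:
  increments:
    - [0,0,-0.008,0,0,0]
    - [0,0,-0.013,0,0,0]
    - [-0.003,0,-0.013,0,0,0]
    - [-0.0055,0,-0.013,0,0,0]
    - [-0.0055,0,-0.01,0,0,0]
  force: 20

```text
time: 34.6
ee_pos: [0.45, 0.028, 0.0418]
eef_rot: [0.707, 0.707, 0.0, 0.0]
ft_force: [0.4, -0.0, -0.3]
width: 0.0292
grip_force: 20.0
```

Emit:
drive_tool:
  increments:
    - [0,0,0.002,0,0,0]
    - [0,0,0.005,0,0,0]
    - [0,0,0.008,0,0,0]
    - [0,0,0.01,0,0,0]
    - [0,0,0.01,0,0,0]

```text
time: 35.02
ee_pos: [0.4498, 0.0281, 0.0387]
eef_rot: [0.707, 0.707, -0.0, -0.0]
ft_force: [-1.6, -0.7, 2.5]
width: 0.0291
grip_force: 20.0
```

Emit:
drive_tool:
  increments:
    - [0,0,0.001,0,0,0]
    - [0,0,0.002,0,0,0]
    - [0,0,0.002,0,0,0]
    - [0,0,0.002,0,0,0]
    - [0,0,0.002,0,0,0]

```text
time: 35.43
ee_pos: [0.4499, 0.0282, 0.0386]
eef_rot: [0.707, 0.707, 0.0, -0.0]
ft_force: [-6.0, -0.4, 13.5]
width: 0.0292
grip_force: 20.0
```

Seated. Release and retreat to the other side, clear of both stands.

Emit:
drive_tool:
  increments:
    - [0,0,-0.002,0,0,0]
    - [0,0,-0.002,0,0,0]
    - [0,0,-0.002,0,0,0]
    - [0,0,-0.002,0,0,0]
    - [0,0,-0.002,0,0,0]
  claw: 0.2

```text
time: 35.85
ee_pos: [0.4498, 0.0281, 0.0386]
eef_rot: [0.707, 0.707, -0.0, -0.0]
ft_force: [-0.5, 0.8, 0.3]
width: 0.0545
grip_force: 0.0
```

Emit:
drive_tool:
  increments:
    - [0,0,-0.08,0,0,0]
    - [0,0,-0.2,0,0,0]
    - [-0.12,0,-0.3,0,0,0]
    - [-0.25,0,-0.3,0,0,0]
    - [-0.38,0,-0.3,0,0,0]

```text
time: 36.27
ee_pos: [0.4511, -0.0865, 0.1306]
eef_rot: [0.706, 0.708, 0.002, 0.0]
ft_force: [1.0, 0.1, -0.4]
width: 0.0692
grip_force: 0.0
```

Emit:
drive_tool:
  increments:
    - [-0.13,0,0,0,0,0]
    - [-0.26,0,0,0,0,0]
    - [-0.39,0,0,0,0,0]
    - [-0.52,0,0,0,0,0]
    - [-0.65,0,0,0,0,0]

```text
time: 36.68
ee_pos: [0.4499, -0.2824, 0.1282]
eef_rot: [0.707, 0.708, -0.0, -0.0]
ft_force: [0.7, 0.7, 1.4]
width: 0.0695
grip_force: 0.0
```

Emit:
drive_tool:
  increments:
    - [-0.13,0,0,0,0,0]
    - [-0.26,0,0,0,0,0]
    - [-0.26,0,0,0,0,0]
    - [-0.26,0,0,0,0,0]
    - [-0.26,0,0,0,0,0]

```text
time: 37.1
ee_pos: [0.4497, -0.3587, 0.1283]
eef_rot: [0.707, 0.707, -0.0, -0.0]
ft_force: [0.4, 0.3, -0.2]
width: 0.0695
grip_force: 0.0
```

```bash
python3 - <<'E'
from h import *
go(.45,-.35,.14)
a=camera('scene');b=camera('top')
cv2.imwrite('pics/ta.png',np.vstack([np.hstack([cv2.resize(a[150:225,90:165],(300,300)),cv2.resize(b[208:283,135:210],(300,300))]),np.hstack([cv2.resize(a[100:175,250:325],(300,300)),cv2.resize(b[98:173,235:310],(300,300))])]))
E
```

```text
t 37.1 tcp [ 0.4497 -0.3587  0.1283] w 0.0695 g 0.0 F [ 0.4  0.3 -0.2] q [-0.22  0.46  1.04  1.75 -0.43  1.18  0.94]
inc [ 0.0291  0.0009 -0.0391] [-0.001 -0.001 -0.001] dist 0.0146 deg 0.1
```

View pics/ta.png

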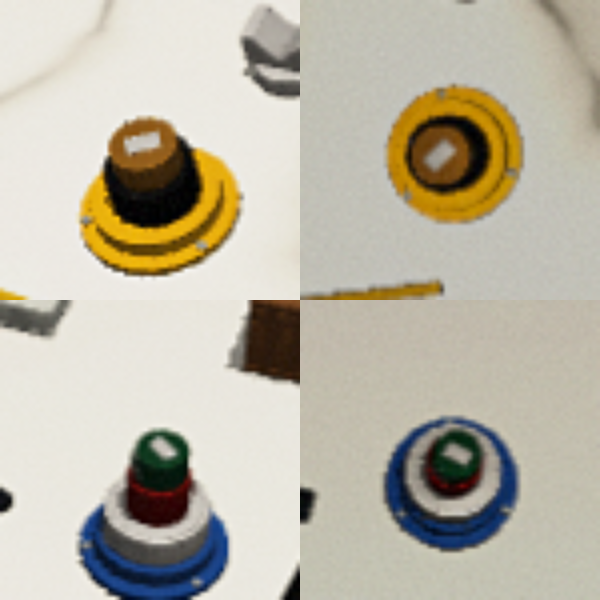

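Both stacks stand centred and flat: ochre at (440,155) sits about evenly in the black ring in the top view, and green/red/ref are at (455,455). The gripper is open and clear, so I hand the job in.

```bash
python3 -c "
from bench import *
print(close_job())"
```

```text
the job is handed in; nothing more can be done
None
```

Both sets are stacked on their stands in the order asked, each piece flat and, by the camera check, within about 1 mm of centre (ochre judged by eye after a small re-centring); the gripper is open and clear, the other three pieces were not touched, and the job was handed in at about 37 s.

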